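Clamp the filter holder and hold the purge lever level

TASK

Turn all three clamp knobs on the filter holder's cover clockwise until they stop, and only then press the purge valve's spring lever down with the fingers until it is level, never down to its bottom stop. Keep holding it: the program finishes while the fingers still press the lever level. Leave the wash bottle, beaker, steel ring and jar where they are.

Things in the scene. Friction and masses are not known exactly. Their poses are not given: they have to be found in the camera images.
- holder: Stainless disc filter holder, fixed to the bench: a round housing 206 mm across on three short legs, its flat cover's top 72 mm above the bench, a hose barb (up to 98 mm high) in the middle. Origin on the bench under its centre, z up. Three identical black clamp knobs stand on the cover, 72 mm from its centre, 120 degrees apart (clamp_a along the holder's +x axis, clamp_b at +120 degrees, clamp_c at -120 degrees, counter-clockwise from above).
- clamp_a_grip (a point): Grip point of one clamp knob, on its upright turning axis, 109 mm above the bench, 37 mm above the cover. The knob's grip is an upright bar 44 mm long, 14 mm thick and 32 mm high (84 to 116 mm above the bench) on a 46 mm disc. The x axis runs along the bar, y across it (pinch along y), z up; it turns with the knob.
- clamp_a (a joint): Angle of that knob in rad: starts loose between 0 and 0.5, grows as it is turned clockwise seen from above, stiff friction (about 0.12 N m), stays where it is left; the end stop (fully tightened) is at 1.4, where the bar points straight at the centre of the cover.
- clamp_b_grip (a point): Grip point of one clamp knob, on its upright turning axis, 109 mm above the bench, 37 mm above the cover. The knob's grip is an upright bar 44 mm long, 14 mm thick and 32 mm high (84 to 116 mm above the bench) on a 46 mm disc. The x axis runs along the bar, y across it (pinch along y), z up; it turns with the knob.
- clamp_b (a joint): Angle of that knob in rad: starts loose between 0 and 0.5, grows as it is turned clockwise seen from above, stiff friction (about 0.12 N m), stays where it is left; the end stop (fully tightened) is at 1.4, where the bar points straight at the centre of the cover.
- clamp_c_grip (a point): Grip point of one clamp knob, on its upright turning axis, 109 mm above the bench, 37 mm above the cover. The knob's grip is an upright bar 44 mm long, 14 mm thick and 32 mm high (84 to 116 mm above the bench) on a 46 mm disc. The x axis runs along the bar, y across it (pinch along y), z up; it turns with the knob.
- clamp_c (a joint): Angle of that knob in rad: starts loose between 0 and 0.5, grows as it is turned clockwise seen from above, stiff friction (about 0.12 N m), stays where it is left; the end stop (fully tightened) is at 1.4, where the bar points straight at the centre of the cover.
- valve: Purge valve, fixed to the bench: a flat aluminium base plate 170 x 85 x 12 mm with a steel block on its +x half and a hinged hand lever whose black pad hangs over the -x half. Origin on the bench under the plate's centre, z up. The lever's horizontal hinge is at x = +45 mm, y = 0, z = 100 mm in this frame, along y; from it the lever runs towards -x. With the lever level, the middle of its pad's top is at x = -60 mm, y = 0, z = 105 mm in this frame.
- lever_pad (a point): Middle of the top of the lever's black pad (44 mm along the lever, 40 mm wide, 10 mm thick), 105 mm from the hinge. x axis along the lever towards the hinge, z square to the pad's top: upright when the lever is level. At rest the pad stands about 155 mm above the bench.
- lever (a joint): Angle of the spring lever in rad: 0 at rest, when its pad end stands 0.5 rad above level; grows as the pad is pressed down; 0.5 is level (parallel to its base plate and the bench), 0.9 is the bottom stop. The spring always brings it back up: pressed down at the pad it takes about 2.5 N to start, 8 N at level and 13 N at the bottom stop.
- wash_bottle_mid (a point): Bystander: white wash bottle, 72 mm across, 220 mm high with a bent spout; point on its axis 80 mm above the bench.
- beaker_mid (a point): Bystander: glass beaker, 80 mm across, 100 mm high; point on its axis half-way up.
- ring_clamp: Bystander: loose steel ring, 96 mm across, 14 mm high, lying on the bench; origin at the centre of its underside.
- jar_mid (a point): Bystander: amber jar with lid, 60 mm across, 75 mm high; point on its axis half-way up.
Things that resemble listed ones, but are neither listed nor needed, are in the scene too. What is shaped like the holder but blue or red is not meant.

How it is judged (in metres and radians):
On the way:
1. all three clamp knobs are turned to their stops while the lever is still up (value of joint each of clamp_a, clamp_b, clamp_c above 1.3 rad and value of joint lever below 0.15 rad), for 0.2 s.
At the end, for the whole second after the job is handed in: All three knobs within 0.10 rad of their end stops (joint above 1.30), and the fingers press the lever (more than 2 N), holding it within 0.12 rad of level (joint between 0.38 and 0.62) (value of joint each of clamp_a, clamp_b, clamp_c above 1.3 rad and value of joint lever between 0.38 and 0.62 rad and contact force between valve and the fingers above 2 N); the arm keeps its last pose, push and grip.
It fails at once if the lever is pressed before all three knobs are at their stops (value of joint lever above 0.2 rad and not (value of joint each of clamp_a, clamp_b, clamp_c above 1.3 rad)).
It fails at once if the lever is pushed down to its bottom stop (value of joint lever above 0.85 rad).
It fails at once if a bystander is shifted more than 30 mm or knocked over (distance of any of wash_bottle_mid, beaker_mid, ring_clamp, jar_mid from where it was at the start of the episode above 0.03 m).
It also fails if it takes over 72 s, if anything falls off the work surface, if the arm or the gripper's body presses on something with over 40 N, if the wrist force passes 120 N, or if a joint passes its speed limit or range.

ROBOT

A 6-joint arm with a two-finger parallel gripper is mounted at the origin on the work surface. World frame = base frame: x ahead of the robot, y to its left, z up, the work surface at z = 0. Lengths are in m, angles in degrees, forces in N, time in s.
With the tool pointing down it reaches from about 0.25 to 0.775 m from the base axis. Payload 4 kg.
Tool frame: the origin (TCP) lies at the very end of the fingers, on their centre line; the grasp point (between the pads) lies 19 mm behind it; z points along the fingers, y is the line along which they close (so a half turn about z gives the same grasp; the last joint's range is limited). The gripper opens to 94 mm and grips with 3 to 60 N. Pads are 16 mm wide; open, the fingers measure 119 mm over their backs; the gripper's body (75 mm by 177 mm) begins 78 mm behind the grasp point.
Start: joints at [64.395, 4.996, 78.535, -0, 96.463, -5.907], TCP at [0.185, 0.518, 0.206] pointing down, gripper open.
Joint ranges: [-177.83, 177.83], [-43.37, 116.18], [15.69, 146.23], [-61.86, 241.86], [9.47, 152.12], [-147.06, 147.06]. Speed limits (degrees/s): [159.86, 159.86, 180, 180, 180, 180].

INTERFACE

Orientations are given as [roll, pitch, yaw] about the fixed x, y, z axes, in that order (R = Rz(yaw) Ry(pitch) Rx(roll)).
In Python, from cell import env gives the robot as it stands.
- The arm moves only by the tool send_rows, never from a script. Its argument "plan" is one flat list of numbers, 6 for each row, row after row: the shift along the tool's x, y, z scaled (see below), then the turn, a rotation vector about the tool's x, y, z scaled (see below). In form: [tx, ty, tz, ax, ay, az, tx, ty, tz, ax, ay, az, ...]. A call has exactly 10 rows; each row shifts and turns the commanded pose from where the row before left it, along the tool's axes as they then stand; what a row does not reach is not made up. The controller multiplies each number of a shift by 40 cm and each number of a turn by pi rad. A row lasts 1/10 s, in which the tool goes at most 50 mm and 8.59 degrees, less where a joint would pass 70% of its speed; a pose out of reach is approached as far as the arm can. A call with a number of a shift or a turn outside -1 to 1 is refused whole. A call with a gripper value outside its range is refused whole. "hand" is the opening in per cent of the stroke, from 0 (shut) to 100 (fully open), set as the call begins (left out, the last holds). The fingers move at their own pace and stop on an object; the grip force is fixed at half the most. Time passes only in rows, so rows that do not move let the fingers close, or fill a call up. It gives the time, the measured TCP pose, the force, the opening and the grip force at its end, in the units of the state.
- env.observe(): the state, without advancing time (a new reading comes with each control period).
- env.capture(name): name is "side" or "top"; returns (picture, depth): 384x512x3 uint8, blue, green, red; 384x512 float32, m along the optical axis (not along the pixel's ray), 0 where there is no reading.
- env.camera_info(name): a dict with "intrinsics" (3x3 intrinsics, pixels), "distortion" ([k1, k2, p1, p2, k3] as OpenCV has them; the pictures are not rectified), "position" and "rotation" of the camera in the world. Camera axes: x right, y down, z forward; pixel columns grow to the right and rows downward; lengths in m; the calibration is good to about 2 mm. A picture is of the moment at which its call begins. camera_info takes no time and is no camera call.
- env.sign_off(): hands the job in; it is judged then, once.
The state is a dict: "clock": time; "qpos": joint angles; "joint_velocities": joint speeds; "effort": joint torques, N m; "eef_pos": TCP position; "orientation": TCP orientation; "force": force on the tool from outside, world axes, zero at the start; "wrist_torque": the same for the moment, N m; "gripper_width": finger opening in m; "finger_force": force on a finger pad.
Only numpy, scipy, OpenCV 4.12 (cv2) and the standard library are available. Lean on these libraries where they do the work, as an engineer would, in place of code of your own. Each camera call takes 0.05 s, during which the arm holds its last target. There are 200 camera calls.

## Working session

There is one attempt and no reset: what is moved stays moved. The work goes in short steps, Python scripts to look and compute and a tool call to move; the robot and the scene stay as the last step left them, time stands still between calls to the robot, and variables do not carry over. Pictures are saved under pics/ and viewed, at most 10 in all, crops included, and the job is handed in when it is done.

Besides the shell and the picture viewer there is one more tool, called after "Call:" in YAML: its name, and indented under it one key for each argument. send_rows: Moves the arm, as the interface text tells. Its arguments: {"type":"object","properties":{"plan":{"type":"array"},"hand":{"type":"number"}},"required":["plan"]}

```bash
mkdir -p pics; ls
python3 - <<'E'
from cell import env
import cv2,numpy as np
for n in("top","side"):
    p,d=env.capture(n); cv2.imwrite(f"pics/{n}0.png",p); np.save(f"pics/{n}0.npy",d)
    c=env.camera_info(n); print(n,c)
print(env.observe())
E
```

```text
pics
top {'intrinsics': array([[348.00849185,   0.        , 256.64474265],
       [  0.        , 348.00849185, 180.63565424],
       [  0.        ,   0.        ,   1.        ]]), 'distortion': array([-0.04338242,  0.        ,  0.        ,  0.        ,  0.        ]), 'position': array([ 0.332715  , -0.02394767,  1.23004905]), 'rotation': array([-170.33470675,    0.67099887,  -89.56627693])}
side {'intrinsics': array([[382.92551909,   0.        , 254.65065089],
       [  0.        , 382.92551909, 195.54026974],
       [  0.        ,   0.        ,   1.        ]]), 'distortion': array([-0.06713653,  0.        ,  0.        ,  0.        ,  0.        ]), 'position': array([-0.04741697,  0.88780137,  1.1328749 ]), 'rotation': array([-133.34164875,   -0.74266499, -147.63074448])}
{'clock': 0.1, 'qpos': array([ 6.43929366e+01,  5.03491400e+00,  7.86162022e+01,  3.72855164e-04,
        9.64619358e+01, -5.90901771e+00]), 'joint_velocities': array([ 0.04452602,  0.00763352, -0.09354407,  0.01679494, -0.03367442,
        0.09520376]), 'effort': array([ 2.35462569e-03, -3.41252947e+01, -3.03301013e+01,  7.19482312e-02,
        3.03302554e-02, -8.55789722e-05]), 'eef_pos': array([0.18518917, 0.51736142, 0.2044198 ]), 'orientation': array([-1.79887587e+02, -1.20071921e-02,  1.60301984e+02]), 'force': array([0.05284688, 0.79302892, 0.24692667]), 'wrist_torque': array([ 0.03412716, -0.06199743, -0.01111283]), 'finger_force': 0.0, 'gripper_width': 0.09412493598992604}
```

View pics/top0.png

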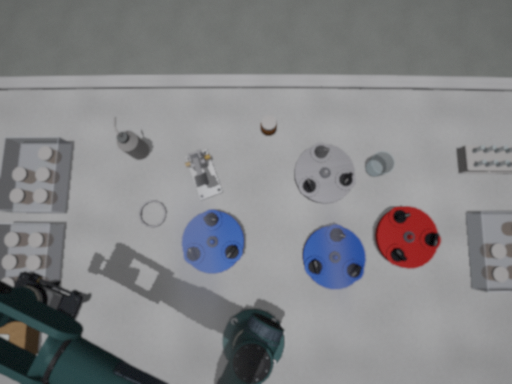

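View pics/side0.png

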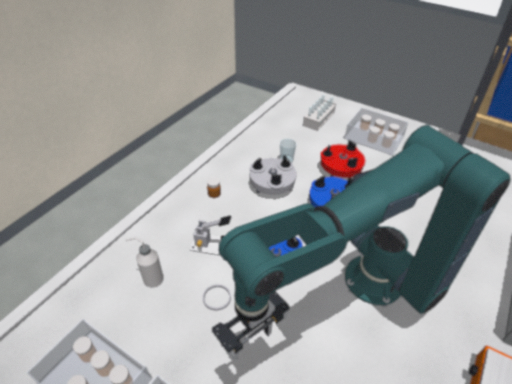

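Top: steel holder at (324,174), with knobs at (321,151), (309,186) and (347,179). The valve is at (204,175), its black pad near (200,157), and the beaker is at (377,164) to the right of the holder. Side: the holder is at (272,175) and the valve at (208,235).

```bash
cat > h.py <<'E'
from cell import env
import cv2,numpy as np
from scipy.spatial.transform import Rotation as R
C={n:env.camera_info(n) for n in("top","side")}
def rays(n,uv):
    c=C[n]; x=cv2.undistortPoints(np.float64(uv).reshape(-1,1,2),c["intrinsics"],np.float64(c["distortion"]))[:,0]
    return c["position"],np.c_[x,np.ones(len(x))]@R.from_euler("xyz",c["rotation"],degrees=True).as_matrix().T
def onz(n,uv,z):
    o,d=rays(n,uv); return o+d*((z-o[2])/d[:,2])[:,None]
def deep(n,uv,D):
    o,d=rays(n,uv); return o+d*np.array([D[int(v),int(u)] for u,v in uv])[:,None]
def cloud(n,D):
    v,u=np.mgrid[:384,:512]; uv=np.c_[u.ravel(),v.ravel()]
    o,d=rays(n,uv); P=o+d*D.ravel()[:,None]; P[D.ravel()==0]=np.nan; return P.reshape(384,512,3)
E
python3 - <<'E'
from h import *
p=cv2.imread("pics/top0.png");D=np.load("pics/top0.npy");P=cloud("top",D)
s=cv2.imread("pics/side0.png")
a=cv2.resize(p[130:215,285:405],None,fx=3.3,fy=3.3,interpolation=cv2.INTER_CUBIC)
b=cv2.resize(p[140:210,175:240],None,fx=4,fy=4,interpolation=cv2.INTER_CUBIC)
c=cv2.resize(s[205:265,185:245],None,fx=4,fy=4,interpolation=cv2.INTER_CUBIC)
e=cv2.resize(s[145:205,240:305],None,fx=4.6,fy=4.6,interpolation=cv2.INTER_CUBIC)
W=np.zeros((600,800,3),np.uint8)
for im,x,y in((a,0,0),(b,400,0),(c,0,290),(e,400,290)):
    h,w=im.shape[:2]; h=min(h,600-y); W[y:y+h,x:x+w]=im[:h,:800-x]
cv2.imwrite("pics/crop.png",W)
# holder: cover depth points
u,v=324,174
X=P[...,0];Y=P[...,1];Z=P[...,2]
box=np.zeros((384,512),bool);box[135:212,288:362]=1
m=box&(abs(Z-.072)<.006)&(p.min(2)>80)
q=np.argwhere(m)[:,::-1].astype(np.float64)
pts=onz("top",q,.072)[:,:2]
(c0,r0)=cv2.minEnclosingCircle(pts.astype(np.float32));print("cover",c0,r0,len(q),"zmed",np.nanmedian(Z[m]))
k=box&(Z>.095)
n,l,st,ce=cv2.connectedComponentsWithStats(k.astype(np.uint8))
for i in range(1,n):
    if st[i,4]<8: continue
    q=np.argwhere(l==i)[:,::-1].astype(float); w=P[l==i]
    pc=w[:,:2]-w[:,:2].mean(0); ev,V=np.linalg.eigh(pc.T@pc); 
    print("knob",len(q),ce[i],w.mean(0).round(4),w[:,2].max().round(3),"ang",np.degrees(np.arctan2(V[1,1],V[0,1])).round(1),np.sqrt(ev/len(q)).round(4))
E
```

```text
cover (0.5606499314308167, -0.23881351947784424) 0.10658973455429077 1922 zmed 0.07338084553082513
knob 79 [321.64556962 149.46835443] [ 0.6285 -0.2235  0.1132] 0.121 ang 88.4 [0.0048 0.0125]
knob 10 [325.8 171. ] [ 0.559  -0.2381  0.0985] 0.102 ang 104.0 [0.0027 0.0034]
knob 69 [347.1884058  177.91304348] [ 0.5333 -0.3042  0.1144] 0.122 ang 145.0 [0.0043 0.0132]
knob 71 [309.63380282 184.16901408] [ 0.512  -0.1815  0.1141] 0.121 ang -151.9 [0.0044 0.0126]
```

View pics/crop.png

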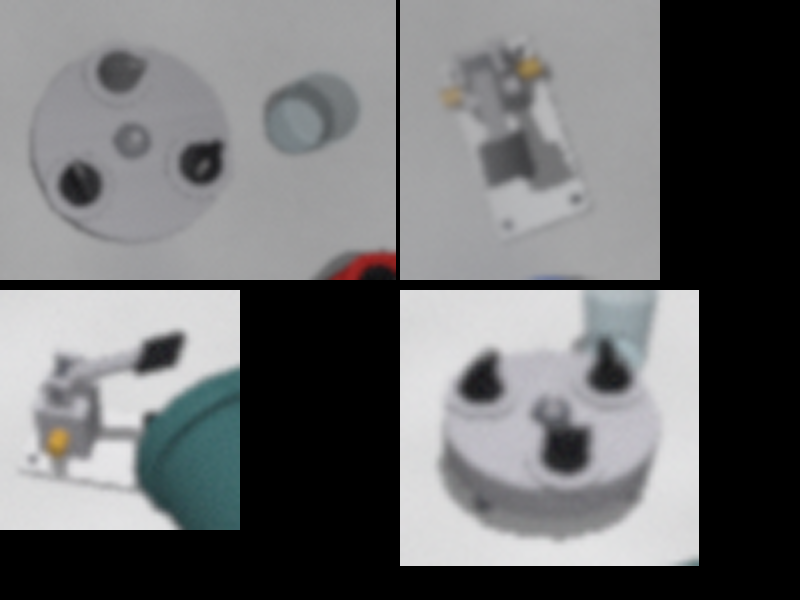

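Run:
```python
from h import *
p=cv2.imread("pics/top0.png");D=np.load("pics/top0.npy");P=cloud("top",D);Z=P[...,2]
box=np.zeros((384,512),bool);box[142:205,180:228]=1
m=box&(abs(Z-.012)<.006)&(p.min(2)>0)&(P[...,2]>.007)
q=np.argwhere(m)[:,::-1].astype(float);w=onz("top",q,.012)[:,:2]
print("plate",len(q),cv2.minAreaRect(w.astype(np.float32)))
m=box&(Z>.125);q=np.argwhere(m);w=P[m];print("lever",len(w))
for a,b in zip(q[::6],w[::6]):print(a[::-1],b.round(3),p[a[0],a[1]].mean().round())
c=np.array([.558,-.2365])
for n,w in dict(A=(.6285,-.2235),C=(.5333,-.3042),B=(.512,-.1815)).items():
    d=np.array(w)-c;print(n,np.hypot(*d),np.degrees(np.arctan2(d[1],d[0])))
s=env.observe()
T=R.from_euler("xyz",s["orientation"],degrees=True)
g=np.array([.5333,-.3042,.16]);print("toolshift to above C",T.inv().apply(g-s["eef_pos"])/.4, "dist",g-s["eef_pos"])
for n,uv in dict(beaker=(377,164),bottle=(131,143),jar=(269,128),ring=(153,213)).items():print(n,deep("top",[uv],D))
```

```text
plate 631 ((0.5680413842201233, 0.18863749504089355), (0.16843298077583313, 0.20512241125106812), 87.88836669921875)
lever 206
[197 163] [0.578 0.185 0.127] 135.0
[199 165] [0.571 0.178 0.129] 124.0
[195 167] [0.564 0.19  0.131] 131.0
[195 168] [0.56  0.19  0.132] 129.0
[195 169] [0.556 0.189 0.135] 131.0
[196 170] [0.551 0.185 0.142] 138.0
[196 171] [0.549 0.185 0.139] 149.0
[196 172] [0.545 0.185 0.141] 158.0
[203 172] [0.544 0.161 0.148] 134.0
[199 173] [0.541 0.174 0.146] 131.0
[205 173] [0.541 0.155 0.146] 83.0
[202 174] [0.537 0.164 0.149] 88.0
[197 175] [0.533 0.179 0.152] 118.0
[203 175] [0.534 0.161 0.146] 72.0
[196 176] [0.531 0.183 0.146] 110.0
[202 176] [0.53  0.163 0.151] 75.0
[195 177] [0.527 0.185 0.151] 116.0
[201 177] [0.526 0.165 0.157] 79.0
[194 178] [0.524 0.188 0.152] 144.0
[200 178] [0.523 0.168 0.156] 83.0
[206 178] [0.522 0.149 0.16 ] 69.0
[199 179] [0.519 0.171 0.158] 87.0
[205 179] [0.519 0.151 0.162] 65.0
[198 180] [0.516 0.174 0.157] 91.0
[204 180] [0.516 0.154 0.161] 69.0
[197 181] [0.513 0.177 0.158] 97.0
[203 181] [0.512 0.157 0.166] 75.0
[195 182] [0.511 0.184 0.153] 143.0
[201 182] [0.509 0.163 0.165] 82.0
[207 182] [0.509 0.145 0.162] 70.0
[200 183] [0.505 0.166 0.166] 86.0
[206 183] [0.506 0.148 0.163] 76.0
[200 184] [0.503 0.166 0.164] 93.0
[197 185] [0.5   0.176 0.161] 114.0
[198 186] [0.497 0.173 0.159] 129.0
A 0.07168856254661538 10.447817549473923
C 0.07206510944971921 -110.04424011051084
B 0.07170076708097343 129.90788487550108
toolshift to above C [-1.51166783 -1.64015536  0.11395089] dist [ 0.34811083 -0.82156142 -0.0444198 ]
beaker [[ 0.60383668 -0.44042987  0.00800528]]
bottle [[0.64020518 0.40137183 0.14247127]]
jar [[ 0.714094   -0.05025533  0.07538282]]
ring [[0.42316741 0.35941174 0.00141144]]
```

Call:
send_rows:
  plan: [-0.063,-0.068,0,0,0,0,-0.063,-0.068,0,0,0,0,-0.063,-0.068,0,0,0,0,-0.063,-0.068,0,0,0,0,-0.063,-0.068,0,0,0,0,-0.063,-0.068,0,0,0,0,-0.063,-0.068,0,0,0,0,-0.063,-0.068,0,0,0,0,-0.063,-0.068,0,0,0,0,-0.063,-0.068,0,0,0,0]
  hand: 48

```text
clock: 1.1
eef_pos: [0.331, 0.1753, 0.2051]
orientation: [-180.0, -0.0, 160.3]
force: [1.0, -0.1, 0.5]
gripper_width: 0.0451
finger_force: 0.0
```

Call:
send_rows:
  plan: [-0.063,-0.068,0,0,0,0,-0.063,-0.068,0,0,0,0,-0.063,-0.068,0,0,0,0,-0.063,-0.068,0,0,0,0,-0.063,-0.068,0,0,0,0,-0.063,-0.068,0,0,0,0,-0.063,-0.068,0,0,0,0,-0.063,-0.068,0,0,0,0,-0.063,-0.068,0,0,0,0,-0.063,-0.068,0,0,0,0]

```text
clock: 2.1
eef_pos: [0.4766, -0.1656, 0.2048]
orientation: [180.0, -0.1, 160.3]
force: [0.5, 0.9, 1.4]
gripper_width: 0.0452
finger_force: 0.0
```

Call:
send_rows:
  plan: [-0.0416,-0.0463,0,0,0,0,-0.0416,-0.0463,0,0,0,0,-0.0416,-0.0463,0,0,0,0,-0.0416,-0.0463,0,0,0,0,-0.0416,-0.0463,0,0,0,0,-0.0416,-0.0463,0,0,0,0,0,0,0,0,0,0.0283,0,0,0,0,0,0.0283,0,0,0,0,0,0.0283,0,0,0,0,0,0]

```text
clock: 3.1
eef_pos: [0.5328, -0.3024, 0.2046]
orientation: [180.0, -0.1, 145.0]
force: [0.4, -0.7, -0.2]
gripper_width: 0.0452
finger_force: 0.0
```

Run:
```python
from h import *
p,D=env.capture("side"); s=env.observe(); print(s["eef_pos"],s["orientation"],s["qpos"])
t,_=env.capture("top")
W=np.hstack([cv2.resize(p[125:215,225:325],(400,360),interpolation=cv2.INTER_CUBIC),cv2.resize(t[120:210,290:390],(400,360),interpolation=cv2.INTER_CUBIC)])
cv2.imwrite("pics/c1.png",W)
```

```text
[ 0.53285345 -0.30237163  0.20475314] [ 1.79996294e+02 -7.51072438e-02  1.45119640e+02] [-3.48759068e+01  1.31084269e+01  6.93815365e+01  3.74499346e-03
  9.75851435e+01 -8.99950521e+01]
```

View pics/c1.png

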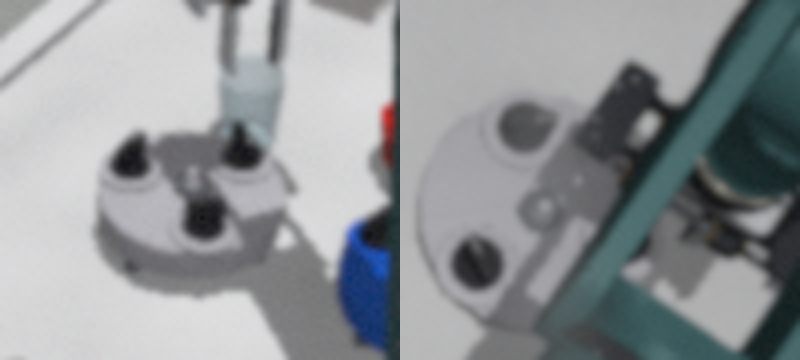

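Side view: the open fingers hang over knob C, knob at about (242,145) in the crop, with the beaker behind and clear of them. Descending.

Call:
send_rows:
  plan: [-0.0036,-0.003,0.031,0,0,0,0,0,0.031,0,0,0,0,0,0.031,0,0,0,0,0,0.031,0,0,0,0,0,0.031,0,0,0,0,0,0.031,0,0,0,0,0,0.031,0,0,0,0,0,0.031,0,0,0,0,0,0.031,0,0,0,0,0,0,0,0,0]

```text
clock: 4.2
eef_pos: [0.5324, -0.3034, 0.091]
orientation: [180.0, -0.3, 145.0]
force: [-0.3, -0.1, -0.2]
gripper_width: 0.0452
finger_force: 0.0
```

Call:
send_rows:
  plan: [0,0,0,0,0,0,0,0,0,0,0,0,0,0,0,0,0,0,0,0,0,0,0,0,0,0,0,0,0,0,0,0,0,0,0,0,0,0,0,0,0,0,0,0,0,0,0,0,0,0,0,0,0,0,0,0,0,0,0,0]
  hand: 0

```text
clock: 5.2
eef_pos: [0.5338, -0.3046, 0.0945]
orientation: [-180.0, 0.1, 145.0]
force: [-2.0, -0.8, 4.4]
gripper_width: 0.0139
finger_force: 30.0
```

Call:
send_rows:
  plan: [0,0,0,0,0,0.0234,0,0,0,0,0,0.0234,0,0,0,0,0,0.0234,0,0,0,0,0,0.0234,0,0,0,0,0,0.0234,0,0,0,0,0,0.0234,0,0,0,0,0,0.0234,0,0,0,0,0,0.0234,0,0,0,0,0,0.0234,0,0,0,0,0,0.0234]

```text
clock: 6.2
eef_pos: [0.5349, -0.304, 0.0946]
orientation: [179.8, 0.0, 102.8]
force: [2.7, 1.2, 3.9]
gripper_width: 0.0137
finger_force: 30.0
```

Call:
send_rows:
  plan: [0,0,0,0,0,0.0234,0,0,0,0,0,0.0234,0,0,0,0,0,0.0234,0,0,0,0,0,0.0234,0,0,0,0,0,0.0234,0,0,0,0,0,0.0234,0,0,0,0,0,0.0234,0,0,0,0,0,0.0234,0,0,0,0,0,0,0,0,0,0,0,0]

```text
clock: 7.2
eef_pos: [0.5359, -0.304, 0.0946]
orientation: [179.7, -0.1, 69.4]
force: [5.5, 1.0, 2.4]
gripper_width: 0.0138
finger_force: 30.2
```

```bash
python3 -c "
from h import *
s=env.observe();print({k:np.round(s[k],3) for k in ('eef_pos','orientation','force','wrist_torque','gripper_width')})"
```

```text
{'eef_pos': array([ 0.536, -0.304,  0.095]), 'orientation': array([ 1.79716e+02, -7.90000e-02,  6.94080e+01]), 'force': array([5.486, 0.984, 2.361]), 'wrist_torque': array([-0.116, -0.904,  0.395]), 'gripper_width': np.float64(0.014)}
```

Call:
send_rows:
  plan: [0,0,0,0,0,0.008,0,0,0,0,0,0.008,0,0,0,0,0,0.008,0,0,0,0,0,0,0,0,0,0,0,0,0,0,0,0,0,0,0,0,0,0,0,0,0,0,0,0,0,0,0,0,0,0,0,0,0,0,0,0,0,0]

```text
clock: 8.2
eef_pos: [0.5359, -0.3038, 0.0946]
orientation: [179.7, -0.1, 65.2]
force: [5.0, 0.6, 3.2]
gripper_width: 0.0144
finger_force: 32.1
```

```bash
python3 -c "
from h import *
s=env.observe();print({k:np.round(s[k],3) for k in ('eef_pos','orientation','force','wrist_torque','gripper_width')})"
```

```text
{'eef_pos': array([ 0.536, -0.304,  0.095]), 'orientation': array([ 1.79726e+02, -1.14000e-01,  6.51500e+01]), 'force': array([5.043, 0.557, 3.196]), 'wrist_torque': array([-0.012, -0.931,  0.758]), 'gripper_width': np.float64(0.014)}
```

Call:
send_rows:
  plan: [0,0,0,0,0,0,0,0,0,0,0,0,0,0,0,0,0,0,0,0,0,0,0,0,0,0,-0.03,0,0,0,0,0,-0.03,0,0,0,0,0,-0.03,0,0,0,0,0,-0.03,0,0,0,0,0,-0.03,0,0,0,0,0,0,0,0,0]
  hand: 48

```text
clock: 9.2
eef_pos: [0.5348, -0.3051, 0.1572]
orientation: [179.7, 0.0, 64.9]
force: [-0.5, -0.7, 1.0]
gripper_width: 0.0451
finger_force: 0.0
```

Call:
send_rows:
  plan: [0.056,0.025,0,0,0,0,0.056,0.025,0,0,0,0,0.056,0.025,0,0,0,0,0.056,0.025,0,0,0,0,0.056,0.026,0,0,0,0,0,0,0,0,0,-0.043,0,0,0,0,0,-0.043,0,0,0,0,0,-0.043,0,0,0,0,0,0,0,0,0,0,0,0]

```text
clock: 10.2
eef_pos: [0.6266, -0.2242, 0.1534]
orientation: [-180.0, -0.0, 87.9]
force: [-0.3, -0.0, -0.4]
gripper_width: 0.0454
finger_force: 0.0
```

Run:
```python
from h import *
s=env.observe();print({k:np.round(s[k],4) for k in ('eef_pos','orientation','wrist_torque','force')})
T=R.from_euler("xyz",s["orientation"],degrees=True);print(T.inv().apply(np.array([.6285,-.2235,.092])-s["eef_pos"])/.4)
p,D=env.capture("top");P=cloud("top",D);Z=P[...,2]
q=(abs(P[...,0]-.5333)<.03)&(abs(P[...,1]+.3042)<.03)&(Z>.1)&(Z<.125);w=P[q];print(len(w))
if len(w)>10:
    pc=w[:,:2]-w[:,:2].mean(0);e,V=np.linalg.eigh(pc.T@pc);print(w.mean(0),np.degrees(np.arctan2(V[1,1],V[0,1])),np.sqrt(e/len(w)))
```

```text
{'eef_pos': array([ 0.6266, -0.2242,  0.1534]), 'orientation': array([-1.799629e+02, -2.220000e-02,  8.794520e+01]), 'wrist_torque': array([-0.0758,  0.0961, -0.0409]), 'force': array([-0.2581, -0.0084, -0.3523])}
[0.00181797 0.00480741 0.15358838]
12
[ 0.52798604 -0.32182977  0.11674768] 152.15522826206634 [0.00246336 0.00431932]
```

Call:
send_rows:
  plan: [0.0018,0.0048,0.025,0,0,0,0,0,0.025,0,0,0,0,0,0.025,0,0,0,0,0,0.025,0,0,0,0,0,0.025,0,0,0,0,0,0.025,0,0,0,0,0,0,0,0,0,0,0,0,0,0,0,0,0,0,0,0,0,0,0,0,0,0,0]

```text
clock: 11.25
eef_pos: [0.6292, -0.2238, 0.0948]
orientation: [179.9, 0.0, 88.1]
force: [-0.3, -0.3, 0.2]
gripper_width: 0.0451
finger_force: 0.0
```

Call:
send_rows:
  plan: [0,0,0,0,0,0,0,0,0,0,0,0,0,0,0,0,0,0,0,0,0,0,0,0,0,0,0,0,0,0,0,0,0,0,0,0,0,0,0,0,0,0,0,0,0,0,0,0,0,0,0,0,0,0,0,0,0,0,0,0]
  hand: 0

```text
clock: 12.25
eef_pos: [0.6304, -0.2236, 0.094]
orientation: [179.8, 0.0, 88.1]
force: [5.0, -0.8, -1.9]
gripper_width: 0.0134
finger_force: 30.0
```

Call:
send_rows:
  plan: [0,0,0,0,0,0.0234,0,0,0,0,0,0.0234,0,0,0,0,0,0.0234,0,0,0,0,0,0.0234,0,0,0,0,0,0.0234,0,0,0,0,0,0.0234,0,0,0,0,0,0.0234,0,0,0,0,0,0.0234,0,0,0,0,0,0.0234,0,0,0,0,0,0.0234]

```text
clock: 13.25
eef_pos: [0.6313, -0.2241, 0.094]
orientation: [179.7, -0.2, 45.9]
force: [7.2, -1.4, -3.8]
gripper_width: 0.0137
finger_force: 30.0
```

Call:
send_rows:
  plan: [0,0,0,0,0,0.0234,0,0,0,0,0,0.0234,0,0,0,0,0,0.0234,0,0,0,0,0,0.0234,0,0,0,0,0,0.0234,0,0,0,0,0,0.0234,0,0,0,0,0,0.0234,0,0,0,0,0,0.0234,0,0,0,0,0,0.02,0,0,0,0,0,0]

```text
clock: 14.25
eef_pos: [0.6316, -0.2248, 0.094]
orientation: [179.8, -0.4, 8.7]
force: [8.2, -3.3, -4.3]
gripper_width: 0.014
finger_force: 30.3
```

```bash
python3 -c "
from h import *
s=env.observe();print({k:np.round(s[k],3) for k in ('eef_pos','orientation','force','wrist_torque','gripper_width')})"
```

```text
{'eef_pos': array([ 0.632, -0.225,  0.094]), 'orientation': array([179.778,  -0.365,   8.714]), 'force': array([ 8.157, -3.252, -4.349]), 'wrist_torque': array([-0.575, -1.348,  0.495]), 'gripper_width': np.float64(0.014)}
```

Call:
send_rows:
  plan: [0,0,0,0,0,0.008,0,0,0,0,0,0.008,0,0,0,0,0,0.007,0,0,0,0,0,0,0,0,0,0,0,0,0,0,0,0,0,0,0,0,0,0,0,0,0,0,0,0,0,0,0,0,0,0,0,0,0,0,0,0,0,0]

```text
clock: 15.25
eef_pos: [0.6314, -0.2249, 0.094]
orientation: [179.8, -0.3, 4.7]
force: [6.6, -3.5, -2.9]
gripper_width: 0.0146
finger_force: 32.2
```

Call:
send_rows:
  plan: [0,0,0,0,0,0,0,0,0,0,0,0,0,0,0,0,0,0,0,0,0,0,0,0,0,0,-0.03,0,0,0,0,0,-0.03,0,0,0,0,0,-0.03,0,0,0,0,0,-0.03,0,0,0,0,0,-0.03,0,0,0,0,0,0,0,0,0]
  hand: 48

```text
clock: 16.25
eef_pos: [0.63, -0.2242, 0.1573]
orientation: [179.9, -0.3, 4.6]
force: [0.2, -0.0, 0.8]
gripper_width: 0.0451
finger_force: 0.0
```

Call:
send_rows:
  plan: [-0.057,-0.026,0,0,0,0,-0.057,-0.026,0,0,0,0,-0.057,-0.026,0,0,0,0,-0.057,-0.026,0,0,0,0,-0.055,-0.025,0,0,0,0,0,0,0,0,0,-0.044,0,0,0,0,0,-0.044,0,0,0,0,0,-0.043,0,0,0,0,0,0,0,0,0,0,0,0]

```text
clock: 17.25
eef_pos: [0.5116, -0.1811, 0.1536]
orientation: [-180.0, 0.0, 28.0]
force: [-0.6, 0.2, -0.1]
gripper_width: 0.0451
finger_force: 0.0
```

Run:
```python
from h import *
s=env.observe();print({k:np.round(s[k],4) for k in ('eef_pos','orientation','qpos')})
T=R.from_euler("xyz",s["orientation"],degrees=True);print(T.inv().apply(np.array([.5145,-.182,.094])-s["eef_pos"])/.4)
p,D=env.capture("top");P=cloud("top",D);Z=P[...,2]
for c in((.5333,-.3042),(.6285,-.2235)):
    q=(np.hypot(P[...,0]-c[0],P[...,1]-c[1])<.032)&(Z>.095)&(Z<.125);w=P[q];print(len(w))
    if len(w)>10:
        pc=w[:,:2]-w[:,:2].mean(0);e,V=np.linalg.eigh(pc.T@pc);print(w.mean(0),np.degrees(np.arctan2(V[1,1],V[0,1])),np.sqrt(e/len(w)))
```

```text
{'eef_pos': array([ 0.5116, -0.1811,  0.1536]), 'orientation': array([-1.799731e+02,  1.420000e-02,  2.796720e+01]), 'qpos': array([-2.54812e+01,  5.00170e+00,  8.44204e+01,  4.60000e-03,
        9.06080e+01,  3.65517e+01])}
[0.00534826 0.00546775 0.14900018]
0
0
```

Call:
send_rows:
  plan: [0.005,0.005,0.025,0,0,0,0,0,0.025,0,0,0,0,0,0.025,0,0,0,0,0,0.025,0,0,0,0,0,0.025,0,0,0,0,0,0.025,0,0,0,0,0,0,0,0,0,0,0,0,0,0,0,0,0,0,0,0,0,0,0,0,0,0,0]

```text
clock: 18.3
eef_pos: [0.5149, -0.1822, 0.0947]
orientation: [179.9, -0.1, 28.1]
force: [-0.9, -0.6, -0.2]
gripper_width: 0.045
finger_force: 0.0
```

Call:
send_rows:
  plan: [0,0,0,0,0,0,0,0,0,0,0,0,0,0,0,0,0,0,0,0,0,0,0,0,0,0,0,0,0,0,0,0,0,0,0,0,0,0,0,0,0,0,0,0,0,0,0,0,0,0,0,0,0,0,0,0,0,0,0,0]
  hand: 0

```text
clock: 19.3
eef_pos: [0.5146, -0.1822, 0.0939]
orientation: [180.0, -0.0, 28.1]
force: [0.2, -1.9, -0.1]
gripper_width: 0.0136
finger_force: 30.0
```

Call:
send_rows:
  plan: [0,0,0,0,0,0.0234,0,0,0,0,0,0.0234,0,0,0,0,0,0.0234,0,0,0,0,0,0.0234,0,0,0,0,0,0.0234,0,0,0,0,0,0.0234,0,0,0,0,0,0.0234,0,0,0,0,0,0.0234,0,0,0,0,0,0.0234,0,0,0,0,0,0.0234]

```text
clock: 20.3
eef_pos: [0.5147, -0.1834, 0.0939]
orientation: [179.9, -0.1, -14.2]
force: [0.6, -4.1, -0.9]
gripper_width: 0.0139
finger_force: 30.0
```

Call:
send_rows:
  plan: [0,0,0,0,0,0.0234,0,0,0,0,0,0.0234,0,0,0,0,0,0.0234,0,0,0,0,0,0.0234,0,0,0,0,0,0.0234,0,0,0,0,0,0.0234,0,0,0,0,0,0.0234,0,0,0,0,0,0.0234,0,0,0,0,0,0.02,0,0,0,0,0,0]

```text
clock: 21.3
eef_pos: [0.5142, -0.1843, 0.0939]
orientation: [179.8, -0.2, -51.3]
force: [0.3, -5.7, -1.6]
gripper_width: 0.0136
finger_force: 30.1
```

Call:
send_rows:
  plan: [0,0,0,0,0,0.008,0,0,0,0,0,0.008,0,0,0,0,0,0.007,0,0,0,0,0,0,0,0,0,0,0,0,0,0,0,0,0,0,0,0,0,0,0,0,0,0,0,0,0,0,0,0,0,0,0,0,0,0,0,0,0,0]

```text
clock: 22.3
eef_pos: [0.5142, -0.1843, 0.094]
orientation: [179.8, -0.2, -55.3]
force: [-0.3, -6.0, -0.8]
gripper_width: 0.0145
finger_force: 32.8
```

```bash
python3 -c "
from h import *
s=env.observe();print({k:np.round(s[k],3) for k in ('eef_pos','orientation','force','wrist_torque','gripper_width','qpos')})"
```

```text
{'eef_pos': array([ 0.514, -0.184,  0.094]), 'orientation': array([179.815,  -0.215, -55.339]), 'force': array([-0.274, -5.971, -0.773]), 'wrist_torque': array([-1.062,  0.053,  0.874]), 'gripper_width': np.float64(0.014), 'qpos': array([-25.499,   7.249,  88.871,  -0.269,  83.786, 119.869])}
```

Call:
send_rows:
  plan: [0,0,0,0,0,0,0,0,0,0,0,0,0,0,0,0,0,0,0,0,0,0,0,0,0,0,-0.03,0,0,0,0,0,-0.07,0,0,0,0,0,-0.07,0,0,0,0,0,-0.07,0,0,0,0,0,-0.07,0,0,0,0,0,0,0,0,0]
  hand: 48

```text
clock: 23.3
eef_pos: [0.5167, -0.1829, 0.2241]
orientation: [-179.7, -0.5, -55.4]
force: [-0.1, -0.4, 1.1]
gripper_width: 0.0452
finger_force: 0.0
```

Call:
send_rows:
  plan: [-0.06,0.0055,0,0,0,0,-0.06,0.0055,0,0,0,0,-0.06,0.0055,0,0,0,0,-0.06,0.0055,0,0,0,0,-0.06,0.0055,0,0,0,0,-0.06,0.0055,0,0,0,0,-0.06,0.0055,0,0,0,0,-0.06,0.0055,0,0,0,0,-0.06,0.0055,0,0,0,0,-0.06,0.0055,0,0,0,0]
  hand: 0

```text
clock: 24.3
eef_pos: [0.359, 0.004, 0.217]
orientation: [180.0, 0.1, -55.4]
force: [-0.5, 0.5, -0.7]
gripper_width: 0.0004
finger_force: 0.0
```

Run:
```python
from h import *
p,D=env.capture("top");q,_=env.capture("side");P=cloud("top",D);Z=P[...,2]
print(env.observe()["eef_pos"],env.observe()["orientation"])
for n,c,a in(("C",(.5345,-.304),-110),("A",(.630,-.2235),10.4),("B",(.5135,-.182),130)):
    m=(np.hypot(P[...,0]-c[0],P[...,1]-c[1])<.032)&(Z>.1)&(Z<.125);w=P[m]
    if len(w)<10: print(n,len(w));continue
    pc=w[:,:2]-w[:,:2].mean(0);e,V=np.linalg.eigh(pc.T@pc);g=np.degrees(np.arctan2(V[1,1],V[0,1]))
    print(n,len(w),w.mean(0).round(4),g,"off",(g-a+90)%180-90)
# pad: dark, high
m=(np.hypot(P[...,0]-.517,P[...,1]-.162)<.04)&(Z>.138)&(p.mean(2)<102)
w=P[m];print("pad",len(w),w.mean(0),w.min(0),w.max(0))
A=np.c_[w[:,:2],np.ones(len(w))];print("slope",np.linalg.lstsq(A,w[:,2],rcond=None)[0])
W=np.hstack([cv2.resize(p[130:215,175:365],(800,358),interpolation=cv2.INTER_CUBIC)]);cv2.imwrite("pics/v.png",W)
```

```text
[0.35870543 0.00466173 0.21747359] [-1.79982619e+02  4.25335215e-02 -5.52631107e+01]
C 73 [ 0.5336 -0.305   0.1147] 70.37677114269083 off 0.3767711426908136
A 66 [ 0.6291 -0.2241  0.1152] -168.9461809866137 off 0.6538190133862827
B 62 [ 0.5111 -0.1816  0.1165] 130.4936028793953 off 0.4936028793952971
pad 106 [0.51927019 0.16134155 0.15815391] [0.50159493 0.14158412 0.1466898 ] [0.5406798  0.18197159 0.17008547]
slope [-0.45732289 -0.13644654  0.41764255]
```

View pics/v.png

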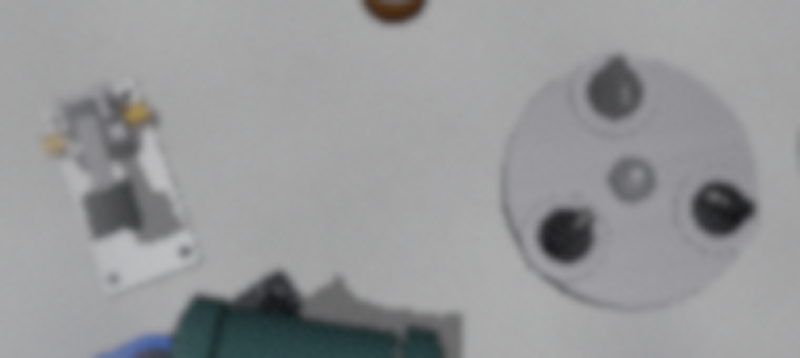

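The knob bars now point at the cover's centre within 0.7°, knobs in the picture at (615,88), (566,235) and (718,208). The lever is still up, with its pad at (113,207) in the crop. Moving over the pad with the fingers shut.

Call:
send_rows:
  plan: [-0.0099,-0.053,0,0,0,0,-0.0099,-0.053,0,0,0,0,-0.0099,-0.053,0,0,0,0,-0.0099,-0.053,0,0,0,0,-0.0099,-0.053,0,0,0,0,-0.0099,-0.053,0,0,0,0,-0.0099,-0.053,0,0,0,0,-0.0099,-0.053,0,0,0,0,-0.0099,-0.053,0,0,0,0,-0.0099,-0.053,0,0,0,0]
  hand: 0

```text
clock: 25.4
eef_pos: [0.5139, 0.1121, 0.2171]
orientation: [-178.9, 1.6, -51.9]
force: [-0.3, -0.5, -0.2]
gripper_width: 0.0001
finger_force: 0.0
```

Call:
send_rows:
  plan: [0,0,0,0,0,-0.042,0,0,0,0,0,-0.042,0,0,0,0,0,-0.042,0,0,0,0,0,-0.042,0,0,0,0,0,-0.042,0,0,0,0,0,-0.042,0,0,0,0,0,-0.042,0,0,0,0,0,-0.042,0,0,0,0,0,-0.042,0,0,0,0,0,-0.039]

```text
clock: 26.4
eef_pos: [0.5132, 0.1118, 0.2171]
orientation: [-178.2, -0.6, 23.4]
force: [0.6, 0.7, 0.0]
gripper_width: 0.0006
finger_force: 0.0
```

Call:
send_rows:
  plan: [0,0,0.014,0,0,0,0,0,0.014,0,0,0,0,0,0.014,0,0,0,0,0,0.014,0,0,0,0,0,0.014,0,0,0,0,0,0.014,0,0,0,0,0,0.014,0,0,0,0,0,0.014,0,0,0,0,0,0,0,0,0,0,0,0,0,0,0]

```text
clock: 27.4
eef_pos: [0.5126, 0.1141, 0.1734]
orientation: [-178.1, -0.7, 23.2]
force: [-0.3, -0.2, 0.8]
gripper_width: 0.0005
finger_force: 0.0
```

Run:
```python
from h import *
s=env.observe();T=R.from_euler("xyz",s["orientation"],degrees=True);print(s["qpos"].round(1))
print((T.inv()*R.from_euler("xyz",[180,0,20],degrees=True)).as_rotvec()/np.pi)
T=R.from_euler("xyz",[180,0,20],degrees=True);print(T.inv().apply(np.array([.5105,.158,.185])-s["eef_pos"])/.4)
```

```text
[ 5.   2.1 85.3  2.  92.6 71.9]
[-0.0103934  -0.0034426   0.01769427]
[ 0.03253276 -0.10498234 -0.02898398]
```

Call:
send_rows:
  plan: [0,0,0,-0.0104,-0.0034,0.0177,0,0,-0.029,0,0,0,0.0065,-0.021,0,0,0,0,0.0065,-0.021,0,0,0,0,0.0065,-0.021,0,0,0,0,0.0065,-0.021,0,0,0,0,0.0065,-0.021,0,0,0,0,0,0,0,0,0,0,0,0,0,0,0,0,0,0,0,0,0,0]

```text
clock: 28.4
eef_pos: [0.5105, 0.1578, 0.185]
orientation: [180.0, 0.0, 20.0]
force: [-0.4, -0.4, 0.9]
gripper_width: 0.0005
finger_force: 0.0
```

Run:
```python
from h import *
s=env.observe();print(s["eef_pos"],s["orientation"],s["force"])
p,D=env.capture("side");cv2.imwrite("pics/s2.png",cv2.resize(p[175:275,160:280],(720,600),interpolation=cv2.INTER_CUBIC))
```

```text
[0.51049783 0.1577834  0.18497187] [1.79984483e+02 1.69191982e-03 1.99908694e+01] [-0.43524841 -0.3967459   0.88619491]
```

View pics/s2.png

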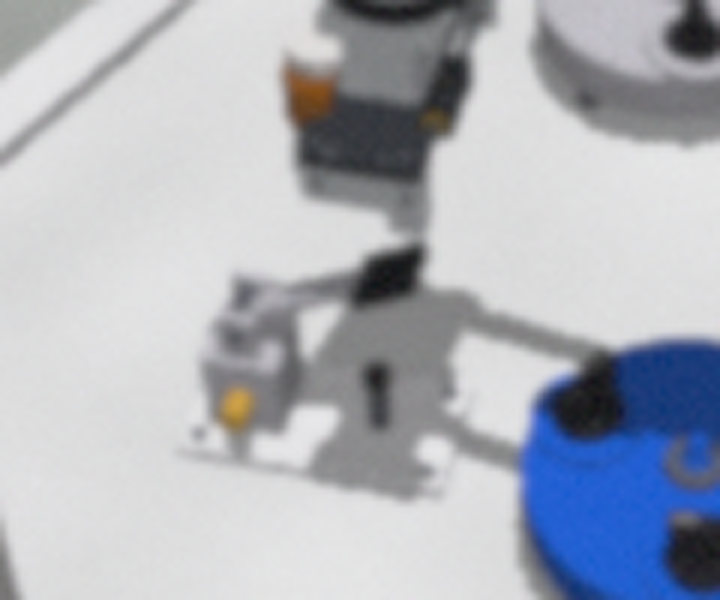

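The fingertip, at (408,232) in the crop, is just above the pad at (390,275). Pressing now.

Call:
send_rows:
  plan: [0,0,0.015,0,0,0,0,0,0.015,0,0,0,0,0,0.015,0,0,0,0,0,0.015,0,0,0,0,0,0.015,0,0,0,0,0,0.015,0,0,0,0,0,0.015,0,0,0,0,0,0.015,0,0,0,0,0,0.015,0,0,0,0,0,0.015,0,0,0]

```text
clock: 29.45
eef_pos: [0.5103, 0.1578, 0.1251]
orientation: [180.0, 0.0, 20.0]
force: [-2.7, -1.4, 6.5]
gripper_width: 0.0004
finger_force: 2.9
```

Call:
send_rows:
  plan: [0,0,0.01,0,0,0,0,0,0.01,0,0,0,0,0,0.01,0,0,0,0,0,0.01,0,0,0,0,0,0.01,0,0,0,0,0,0,0,0,0,0,0,0,0,0,0,0,0,0,0,0,0,0,0,0,0,0,0,0,0,0,0,0,0]

```text
clock: 30.45
eef_pos: [0.5092, 0.1574, 0.1053]
orientation: [180.0, 0.2, 20.0]
force: [-5.4, -2.4, 8.9]
gripper_width: 0.0005
finger_force: 4.1
```

Run:
```python
from h import *
s=env.observe();print(s["eef_pos"],s["orientation"],s["force"])
p,D=env.capture("side");cv2.imwrite("pics/s3.png",cv2.resize(p[175:275,160:280],(720,600),interpolation=cv2.INTER_CUBIC))
```

```text
[0.50919122 0.15735234 0.10530217] [1.79975661e+02 1.75153619e-01 1.99951458e+01] [-5.42195072 -2.36704559  8.86571598]
```

View pics/s3.png

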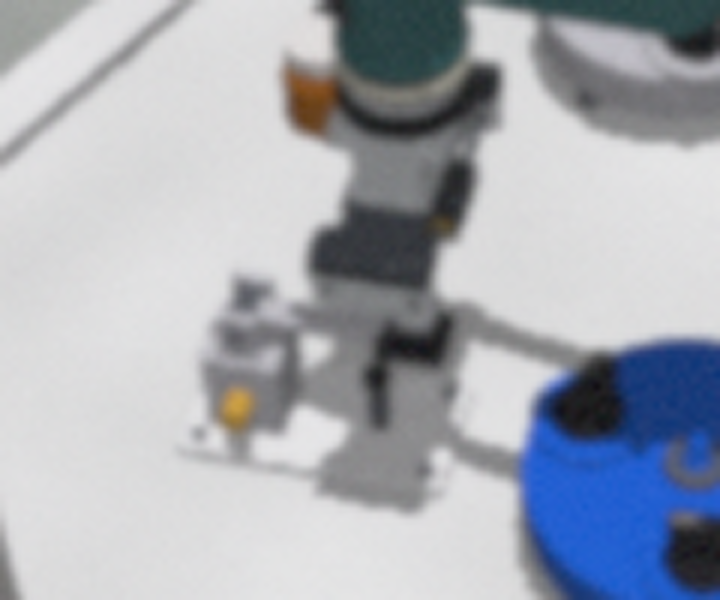

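The pad at (415,340) is down to level under the fingertip. TCP height is 0.105 m and the force is 8.9 N, matching the roughly 8 N expected at level. Handing in.

```bash
python3 -c "
from cell import env
print(env.sign_off())"
```

```text
the job is handed in; nothing more can be done
None
```

I handed the job in at about 30 s with all three clamp knobs turned to their stops and the fingers holding the purge lever level at about 9 N; no verdict came back.

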